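# Press-check the safety buttons of three sauce jars in size order

## Task

Check the seals of the three sauce jars: with the fingertips, gently press the popped-up safety button in the middle of each lid right in so that it stays down, first the shortest jar, then the middle-sized one, then the tallest. Do not grip, lift, tip or shift the jars, and leave everything else on the table where it is.

Things in the scene. Friction and masses are not known exactly. Their poses are not given: they have to be found in the camera images.
- jar_short: the shortest and widest of the three loose glass jars of red-brown sauce with a white paper band: 72 mm across, 80 mm high to the flat top of its brass-coloured lid (64 mm across). Origin at the centre of its underside, z up. About 0.2 to 0.7 kg; it stands freely on the table, and at least 150 mm (centre to centre) from the other jars
- short_button_top (a point): centre of the flat top of the short jar's safety button: a raised disc 34 mm across in the middle of the lid, ringed by a thin dark line, the same metal as the lid. Popped up, it stands 7 to 8 mm above the lid; the point moves down with it
- short_button (a joint): how far the short jar's button is pressed in, in m: 0 fully up (starts between 0 and 0.001), 0.006 fully in, when it still stands 2 mm above the lid. It gives way at about 3 N, has no spring and stays where it is pushed; after that the thin middle of the lid yields springily with it, about 3 N more per mm, for 2 mm, and comes back up when let go
- jar_middle: the middle-sized of the three loose glass jars of red-brown sauce with a white paper band: 68 mm across, 115 mm high to the flat top of its brass-coloured lid (60 mm across). Origin at the centre of its underside, z up. About 0.2 to 0.7 kg; it stands freely on the table, and at least 150 mm (centre to centre) from the other jars
- middle_button_top (a point): centre of the flat top of the middle jar's safety button: a raised disc 34 mm across in the middle of the lid, ringed by a thin dark line, the same metal as the lid. Popped up, it stands 7 to 8 mm above the lid; the point moves down with it
- middle_button (a joint): how far the middle jar's button is pressed in, in m: 0 fully up (starts between 0 and 0.001), 0.006 fully in, when it still stands 2 mm above the lid. It gives way at about 3 N, has no spring and stays where it is pushed; after that the thin middle of the lid yields springily with it, about 3 N more per mm, for 2 mm, and comes back up when let go
- jar_tall: the tallest and slimmest of the three loose glass jars of red-brown sauce with a white paper band: 64 mm across, 150 mm high to the flat top of its brass-coloured lid (56 mm across). Origin at the centre of its underside, z up. About 0.2 to 0.7 kg; it stands freely on the table, and at least 150 mm (centre to centre) from the other jars
- tall_button_top (a point): centre of the flat top of the tall jar's safety button: a raised disc 34 mm across in the middle of the lid, ringed by a thin dark line, the same metal as the lid. Popped up, it stands 7 to 8 mm above the lid; the point moves down with it
- tall_button (a joint): how far the tall jar's button is pressed in, in m: 0 fully up (starts between 0 and 0.001), 0.006 fully in, when it still stands 2 mm above the lid. It gives way at about 3 N, has no spring and stays where it is pushed; after that the thin middle of the lid yields springily with it, about 3 N more per mm, for 2 mm, and comes back up when let go
- can: bystander: loose low metal can with a yellow band, 53 mm across, 55 mm high, flat plain top; stands among the jars. Origin at the centre of its underside
- tape: bystander: loose roll of brown tape lying flat, 60 mm across, 40 mm high, hole 44 mm; among the jars. Origin at the centre of its underside
- bottle: bystander: loose amber sauce bottle with a yellow cap, 60 mm across, 170 mm high, standing behind the jars. Origin at the centre of its underside
- carton: bystander: loose upright cardboard packet, 60 x 90 x 120 mm high, behind the jars. Origin at the centre of its underside
- pen: bystander: loose square white marker with a black cap, 135 mm long along its x, 15 mm thick, lying in front of the jars. Origin near its middle, at its underside

How it is judged:
By the outcome, as a careful person would: the job done as asked, in the order asked, and still so for the second after the job is handed in, with the robot touching nothing.
It also fails if it takes over 53 s, if anything falls off the work surface, if the arm or the gripper's body presses on something with over 40 N, if the wrist force passes 120 N, or if a joint passes its speed limit or range.

## Robot

A 7-joint arm with a two-finger parallel gripper is mounted at the origin on the work surface. World frame = base frame: x ahead of the robot, y to its left, z up, the work surface at z = 0. Lengths are in m, angles in rad, forces in N, time in s.
With the tool pointing down it reaches from about 0.35 to 0.9 m from the base axis. Payload 8.1 kg.
Tool frame: the origin (TCP) lies on the centre line of the jaws, within the pads' length; the fingertips stand arm.tips_ahead ahead of it and the grasp point (between the pads) lies 8 mm behind it (arm.tips_ahead is the distance from the TCP to the fingertips, in m); z points along the fingers, y is the direction in which the jaws open and shut (so a half turn about z gives the same grasp; the last joint's range is limited). The gripper opens to 92 mm and grips with 3 to 60 N. Pads are 19 mm wide; open, the fingers measure 130 mm over their backs; the gripper's body (75 mm by 190 mm) begins 47 mm behind the grasp point.
Start: joints at [1.215, 0.434, 0.025, 1.573, -0.012, 1.134, -0.075], TCP at [0.156, -0.605, 0.207] pointing down, gripper open.
Joint ranges: [-2.62, 2.62], [-0.44, 2.09], [-1.27, 1.32], [0.08, 2.57], [-1.32, 4.46], [0.12, 2], [-2.74, 2.74]. Speed limits (rad/s): [2.22, 2.22, 3.01, 3.01, 3.14, 3.14, 3.14].

## Interface

Orientations are given as a rotation vector (axis times angle).
In Python, from cell import arm gives the robot as it stands. The module is installed in compiled form; this text tells all that it offers.
- The arm moves only by the tool jog_arm, never from a script. Its argument "moves" is a list of rows, each an object with "twist": the turn, a rotation vector about the tool's x, y, z in units of 10 degrees (1.0 is 10 degrees), a list of three; "xyz": the shift along the tool's x, y, z in units of 60 mm (1.0 is 60 mm), a list of three; "grip": the closure, from -1 (fully open) to 1 (shut). A call has 1 to 5 rows; each row is the pose to reach, as a shift and turn from the pose commanded when the call began, along the tool's axes at that moment; what a row does not reach only later rows make up. A row lasts 1/8 s, in which the tool goes at most 62.5 mm and 10.7 degrees, less where a joint would pass 70% of its speed; a pose out of reach is approached as far as the arm can. A call with a gripper value outside its range is refused whole. The fingers move at their own pace and stop on an object; "force" is the grip in N (left out, the last holds). Time passes only in rows, so rows that repeat a pose let the fingers close. It gives the time, the measured TCP pose, the force and the opening at its end, in the units of the state.
- arm.observe(): the state, without advancing time (a new reading comes with each control period).
- arm.get_image(name): name is "scene" or "top" or "wrist"; returns the picture (384x512x3 uint8, blue, green, red); there is no depth.
- arm.camera_params(name): a dict with "mtx" (3x3 intrinsics, pixels), "T" (4x4, takes a point from camera to world coordinates); the wrist camera has in their place "T_tool_cam" (4x4, takes a point from camera to tool coordinates, whose origin is the TCP and whose axes are the flange's). Camera axes: x right, y down, z forward; pixel columns grow to the right and rows downward; lengths in m; the calibration is good to about 2 mm. The wrist camera is an equidistant fisheye: a pixel r from the principal point sees the ray r / f radians off the axis. A picture is of the moment at which its call begins: read the wrist's pose just before it. camera_params takes no time and is no camera call.
- arm.sign_off(): hands the job in, once; it reports no verdict.
The state is a dict: "clock": time; "joints": joint angles; "dq": joint speeds; "joint_efforts": joint torques, N m; "position": TCP position; "ee_rot": TCP orientation; "force": force on the tool from outside, world axes, zero at the start; "ft_torque": the same for the moment, N m; "width": opening from 0.0 (shut) to 1.0 (fully open).
Only numpy, scipy, OpenCV 4.12 (cv2) and the standard library are available. Lean on these libraries where they do the work, as an engineer would, in place of code of your own. Each camera call takes 0.05 s, during which the arm holds its last target. There are 200 camera calls.

## Working session

There is one attempt and no reset: what is moved stays moved. The work goes in short steps, Python scripts to look and compute and a tool call to move; the robot and the scene stay as the last step left them, time stands still between calls to the robot, and variables do not carry over. Pictures are saved under pics/ and viewed, about 8 in all and at most 12, crops included, and the job is handed in when it is done.

Besides the shell and the picture viewer there is one more tool, called as name([rows], argument=value, ...), one row to a line, values as JSON. jog_arm: Moves the arm, as the interface text tells. Its arguments: {"type":"object","properties":{"moves":{"type":"array","items":{"type":"object","properties":{"twist":{"type":"array","items":{"type":"number"}},"xyz":{"type":"array","items":{"type":"number"}},"grip":{"type":"number"}}}},"force":{"type":"number"}},"required":["moves"]}

```bash
mkdir -p pics
python3 - <<'E'
from cell import arm
import cv2,numpy as np
np.set_printoptions(precision=4,suppress=True)
s=arm.observe();print(s['clock'],s['position'],s['ee_rot'],s['width'],s['force'],arm.tips_ahead)
for n in('scene','top'):
    im=arm.get_image(n);cv2.imwrite(f'pics/{n}0.png',im);p=arm.camera_params(n);print(n,p['mtx'],p['T'])
print(arm.camera_params('wrist'))
E
```

```text
0.0 [ 0.1561 -0.6046  0.2059] [-3.115  -0.3958  0.0006] 0.9966470765295727 [-0.2074  0.4046 -1.2467] 0.011
scene [[370.2385   0.     254.3407]
 [  0.     370.2385 191.8544]
 [  0.       0.       1.    ]] [[ 0.8354  0.4712 -0.2831  0.8644]
 [ 0.5495 -0.7259  0.4137 -0.37  ]
 [-0.0106 -0.5011 -0.8653  0.8604]
 [ 0.      0.      0.      1.    ]]
top [[434.556    0.     259.9135]
 [  0.     434.556  193.1938]
 [  0.       0.       1.    ]] [[-0.0278 -0.9944  0.102   0.4898]
 [-0.9995  0.0264 -0.0151  0.0038]
 [ 0.0123 -0.1024 -0.9947  1.143 ]
 [ 0.      0.      0.      1.    ]]
{'mtx': array([[297.3186,   0.    , 255.9647],
       [  0.    , 297.3186, 195.7835],
       [  0.    ,   0.    ,   1.    ]]), 'T_tool_cam': array([[ 0.0001, -0.9634, -0.2681,  0.0704],
       [ 1.    , -0.0002,  0.0011, -0.0006],
       [-0.0011, -0.2681,  0.9634, -0.1773],
       [ 0.    ,  0.    ,  0.    ,  1.    ]])}
```

View pics/top0.png

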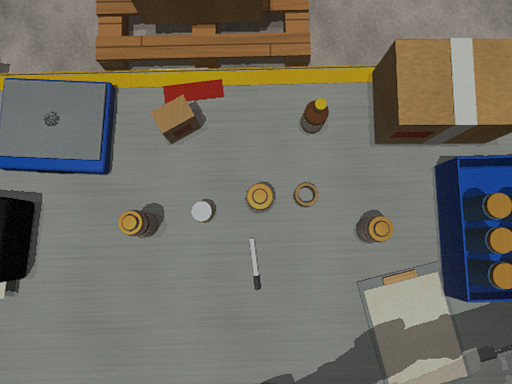

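View pics/scene0.png

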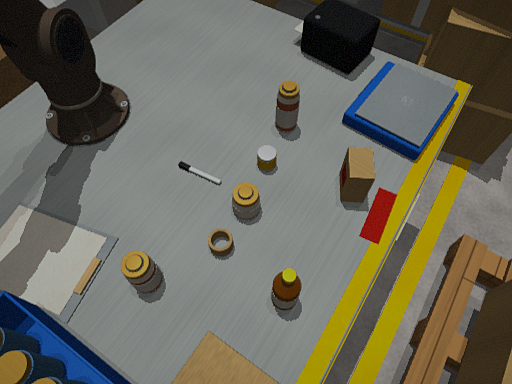

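Top view: jars' lids are at about (131,223), (260,196) and (379,229), the can at (202,211), and the tape at (306,194). In the scene view the lids are at about (288,89), (245,192) and (137,265). Next I triangulate the lid and button centres from both views.

```bash
cat > h.py <<'E'
import cv2,numpy as np
np.set_printoptions(precision=4,suppress=True)
from cell import arm
P={n:arm.camera_params(n) for n in('scene','top')}
def ray(n,uv):
    p=P[n];d=np.linalg.inv(p['mtx'])@[*uv,1];return p['T'][:3,3],p['T'][:3,:3]@d
def plane(n,uv,z):
    o,d=ray(n,uv);return o+d*(z-o[2])/d[2]
def tri(a,b):
    (o1,d1),(o2,d2)=ray('top',a),ray('scene',b)
    d1=d1/np.linalg.norm(d1);d2=d2/np.linalg.norm(d2)
    s=np.linalg.lstsq(np.c_[d1,-d2],o2-o1,rcond=None)[0]
    A,B=o1+s[0]*d1,o2+s[1]*d2
    return (A+B)/2,np.linalg.norm(A-B)
def brass(im,uv,r=26):
    u,v=uv;hsv=cv2.cvtColor(im,cv2.COLOR_BGR2HSV)
    m=cv2.inRange(hsv,(14,110,110),(30,255,255))
    w=np.zeros_like(m);cv2.circle(w,(u,v),r,255,-1);return m&w
E
python3 - <<'E'
from h import *
seeds={'a':((131,223),(288,89)),'b':((260,196),(245,192)),'c':((379,229),(137,265))}
tiles=[]
for k,(t,s) in seeds.items():
    row=[];c=[]
    for n,uv in(('top',t),('scene',s)):
        im=cv2.imread(f'pics/{n}0.png');m=brass(im,uv)
        cs=max(cv2.findContours(m,cv2.RETR_EXTERNAL,cv2.CHAIN_APPROX_NONE)[0],key=cv2.contourArea)
        e=cv2.fitEllipse(cv2.convexHull(cs));c.append(e[0])
        x,y=uv;f=lambda i:cv2.resize(i[y-25:y+25,x-25:x+25],(190,190),interpolation=cv2.INTER_NEAREST)
        row+=[f(im),cv2.cvtColor(f(m),cv2.COLOR_GRAY2BGR)]
        print(k,n,np.array(e[0]),np.array(e[1]))
    print(tri(*c));[print(z,plane('top',c[0],z),plane('scene',c[1],z)) for z in(.08,.115,.15)]
    tiles.append(np.hstack(row))
cv2.imwrite('pics/lids.png',np.vstack(tiles))
# others from top
for n,uv,z in(('can',(202,211),.055),('tape',(306,194),.04),('bottle',(320,104),.17),('carton',(175,112),.12)):print(n,plane('top',uv,z))
E
```

```text
a top [129.8069 222.2843] [23.3415 24.069 ]
a scene [288.7592  87.9036] [14.8301 20.0052]
(array([0.533 , 0.2866, 0.148 ]), np.float64(0.0004984880978807898))
0.08 [0.5361 0.3061 0.08  ] [0.5012 0.349  0.08  ]
0.115 [0.5346 0.2961 0.115 ] [0.5175 0.3168 0.115 ]
0.15 [0.5331 0.2862 0.15  ] [0.5337 0.2845 0.15  ]
b top [259.4331 196.0451] [25.294 25.715]
b scene [245.2221 193.268 ] [22.0864 25.5274]
(array([ 0.592 , -0.0112,  0.0777]), np.float64(0.00031535957794675277))
0.08 [ 0.5919 -0.011   0.08  ] [ 0.5927 -0.0124  0.08  ]
0.115 [ 0.5885 -0.0105  0.115 ] [ 0.6049 -0.0284  0.115 ]
0.15 [ 0.5851 -0.0101  0.15  ] [ 0.617  -0.0444  0.15  ]
c top [380.4947 228.3732] [24.0405 25.171 ]
c scene [134.2928 263.5989] [24.7493 29.5938]
(array([ 0.5039, -0.2958,  0.1126]), np.float64(0.0007113868344424795))
0.08 [ 0.5045 -0.305   0.08  ] [ 0.4879 -0.2929  0.08  ]
0.115 [ 0.504  -0.2948  0.115 ] [ 0.5048 -0.2963  0.115 ]
0.15 [ 0.5036 -0.2847  0.15  ] [ 0.5217 -0.2998  0.15  ]
can [0.5605 0.1333 0.055 ]
tape [ 0.5978 -0.1307  0.04  ]
bottle [ 0.7924 -0.1552  0.17  ]
carton [0.7966 0.1871 0.12  ]
```

View pics/lids.png

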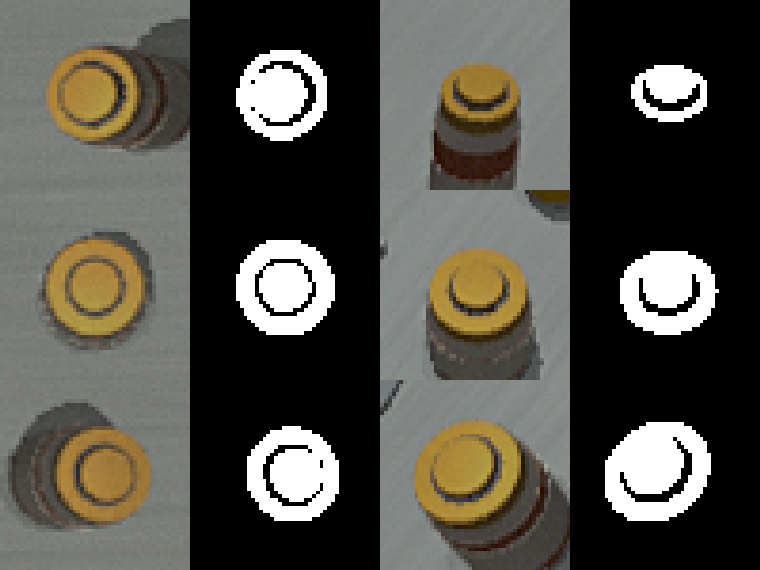

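The jars are short (0.592,-0.0115), middle (0.504,-0.2955) and tall (0.533,0.2855), with heights consistent across both views. I lift, shut the fingers and travel towards the short jar.

jog_arm([
  {"xyz": [0,0,-0.8],"twist": [0,0,0],"grip": 1},
  {"xyz": [0.6,-0.5,-1.2],"twist": [0,0,0],"grip": 1},
  {"xyz": [1.3,-1.1,-1.2],"twist": [0,0,0],"grip": 1},
  {"xyz": [2.0,-1.65,-1.2],"twist": [0,0,0],"grip": 1},
  {"xyz": [2.7,-2.2,-1.2],"twist": [0,0,0],"grip": 1},
], force=10)

```text
clock: 0.72
position: [0.2809, -0.4352, 0.2786]
ee_rot: [-3.116, -0.396, 0.0]
force: [1.0, -0.4, 0.0]
width: 0.507
```

jog_arm([
  {"xyz": [0.7,-0.55,0],"twist": [0,0,0],"grip": 1},
  {"xyz": [1.4,-1.1,0],"twist": [0,0,0],"grip": 1},
  {"xyz": [2.1,-1.7,0],"twist": [0,0,0],"grip": 1},
  {"xyz": [2.8,-2.3,0],"twist": [0,0,0],"grip": 1},
  {"xyz": [3.5,-2.85,0],"twist": [0,0,0],"grip": 1},
])

```text
clock: 1.35
position: [0.4413, -0.2171, 0.2786]
ee_rot: [3.116, 0.396, -0.0]
force: [1.6, -0.5, 0.3]
width: 0.011
```

jog_arm([
  {"xyz": [0.7,-0.6,0],"twist": [0,0,0],"grip": 1},
  {"xyz": [1.4,-1.2,0],"twist": [0,0,0],"grip": 1},
  {"xyz": [2.1,-1.8,0],"twist": [0,0,0],"grip": 1},
  {"xyz": [2.8,-2.4,0],"twist": [0,0,0],"grip": 1},
  {"xyz": [3.31,-2.71,0.3],"twist": [0,0,0],"grip": 1},
])

```text
clock: 1.98
position: [0.594, -0.0084, 0.2614]
ee_rot: [-3.115, -0.4, -0.004]
force: [1.0, -0.9, 0.3]
width: 0.007
```

jog_arm([
  {"xyz": [0,0,0.6],"twist": [0,0,0],"grip": 1},
  {"xyz": [0,0,1.2],"twist": [0,0,0],"grip": 1},
  {"xyz": [0,0,1.9],"twist": [0,0,0],"grip": 1},
  {"xyz": [0,0,2.1],"twist": [0,0,0],"grip": 1},
  {"xyz": [0,0,2.1],"twist": [0,0,0],"grip": 1},
])

```text
clock: 2.6
position: [0.5922, -0.0117, 0.1346]
ee_rot: [-3.116, -0.396, 0.002]
force: [-0.0, 0.4, 1.3]
width: 0.007
```

Run:
```python
from h import *
s=arm.observe();print(s['clock'],s['position'],s['ee_rot'],s['force'],s['joints'])
w=arm.get_image('wrist');sc=arm.get_image('scene')
cv2.imwrite('pics/s1.png',np.hstack([cv2.resize(w,(400,300)),cv2.resize(sc[110:290,145:385],(400,300),interpolation=cv2.INTER_CUBIC)]))
```

```text
2.6 [ 0.5922 -0.0117  0.1346] [-3.1164 -0.3959  0.0017] [-0.0469  0.4009  1.2566] [ 0.1815  0.4796 -0.3568  1.7194  0.1953  0.9787 -1.5661]
```

View pics/s1.png

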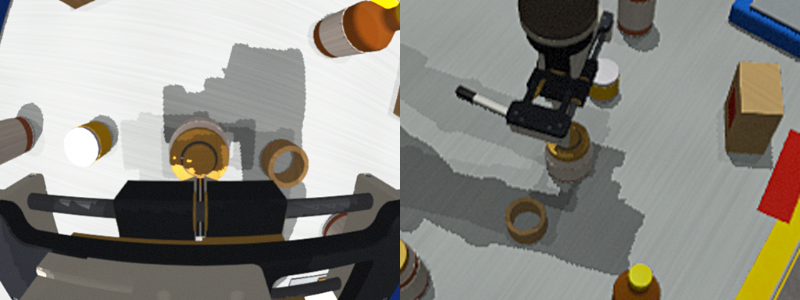

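The wrist view (half-size) shows the short button at about (199,157), lined up sideways with the closed fingertips at (199,185). I check its centre by casting a wrist ray before pressing.

```bash
cat >> h.py <<'E'
from scipy.spatial.transform import Rotation as R
def wray(uv,pos,rot,z):
    p=arm.camera_params('wrist');K=p['mtx'];q=(np.array(uv)-K[:2,2])/K[0,0];t=np.linalg.norm(q)
    d=np.r_[q/t*np.sin(t),np.cos(t)];T=p['T_tool_cam'];Rw=R.from_rotvec(rot).as_matrix()
    o=np.array(pos)+Rw@T[:3,3];d=Rw@T[:3,:3]@d;return o+d*(z-o[2])/d[2]
E
python3 - <<'E'
from h import *
s=arm.observe();w=arm.get_image('wrist');c=w[145:260,190:320];cv2.imwrite('pics/w2.png',cv2.resize(c,None,fx=5,fy=5,interpolation=cv2.INTER_NEAREST))
print(wray((254.7,201),s['position'],s['ee_rot'],.0875))
E
```

```text
[ 0.5962 -0.0094  0.0875]
```

View pics/w2.png

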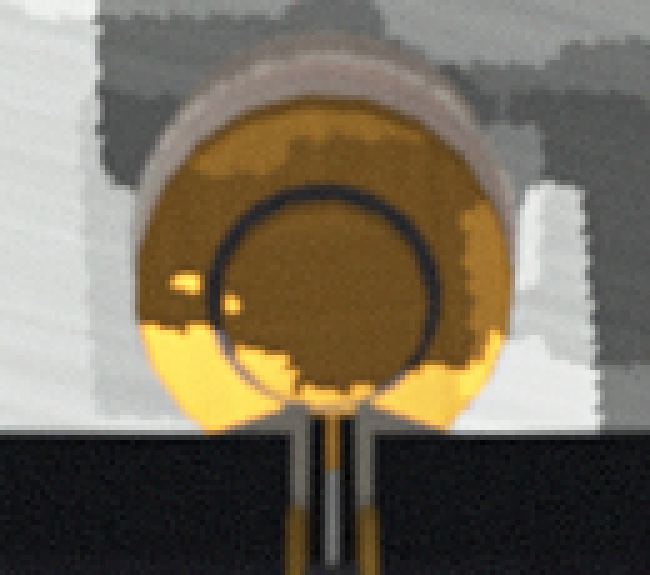

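Centre refined to crop (325,297), full-image (255,204.4). That is within about 2 mm of the triangulated point, so I press.

jog_arm([
  {"xyz": [0.015,0,0.35],"twist": [0,0,0],"grip": 1},
  {"xyz": [0.015,0,0.55],"twist": [0,0,0],"grip": 1},
  {"xyz": [0.015,0,0.62],"twist": [0,0,0],"grip": 1},
  {"xyz": [0.015,0,0.64],"twist": [0,0,0],"grip": 1},
  {"xyz": [0.015,0,0.66],"twist": [0,0,0],"grip": 1},
])

```text
clock: 3.38
position: [0.5936, -0.0114, 0.0956]
ee_rot: [3.116, 0.396, 0.001]
force: [-0.2, 0.1, 0.1]
width: 0.008
```

jog_arm([
  {"xyz": [0,0,0.015],"twist": [0,0,0],"grip": 1},
  {"xyz": [0,0,0.03],"twist": [0,0,0],"grip": 1},
  {"xyz": [0,0,0.03],"twist": [0,0,0],"grip": 1},
])

```text
clock: 3.75
position: [0.5932, -0.0115, 0.0933]
ee_rot: [3.116, 0.396, -0.0]
force: [0.3, 0.9, 0.2]
width: 0.006
```

jog_arm([
  {"xyz": [0,0,0.015],"twist": [0,0,0],"grip": 1},
  {"xyz": [0,0,0.015],"twist": [0,0,0],"grip": 1},
])

```text
clock: 4.0
position: [0.5932, -0.0115, 0.0923]
ee_rot: [3.117, 0.396, -0.0]
force: [0.2, -0.1, -0.1]
width: 0.006
```

Run:
```python
from h import *
s=arm.observe();print(s['clock'],s['position'],s['force'],s['joint_efforts'])
w=arm.get_image('wrist');print(arm.observe()['force']);sc=arm.get_image('scene');print(arm.observe()['force'])
cv2.imwrite('pics/s3.png',np.hstack([cv2.resize(w[145:265,195:315],(400,400),interpolation=2),cv2.resize(sc[150:230,205:285],(400,400),interpolation=2)]))
```

```text
4.0 [ 0.5932 -0.0115  0.0923] [ 0.1674 -0.1211 -0.0874] [ -0.0073 -67.1886  -5.109  -26.493   -0.0097  -0.0998  -0.0048]
[-0.1483 -0.3393 -0.2645]
[0.0793 0.4231 0.8353]
```

View pics/s3.png

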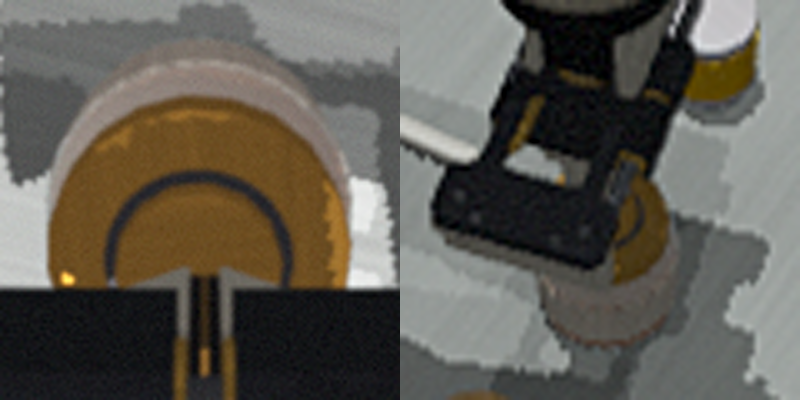

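The wrist view shows the lid ring at crop (200,180) still dark, with no clear contact. The force agrees, reading about 0. I continue in 1 mm steps and watch the force.

jog_arm([
  {"xyz": [0,0,0.015],"twist": [0,0,0],"grip": 1},
  {"xyz": [0,0,0.015],"twist": [0,0,0],"grip": 1},
])

```text
clock: 4.35
position: [0.5932, -0.0114, 0.0914]
ee_rot: [3.117, 0.396, -0.0]
force: [0.1, 0.1, 0.4]
width: 0.006
```

Run:
```python
from h import *
print(arm.tips_ahead)
for i in range(6):
    w=arm.get_image('wrist');s=arm.observe();print(s['position'],s['force'],s['ft_torque'])
```

```text
0.011
[ 0.5932 -0.0114  0.0914] [-0.1636  0.0558  0.5607] [-0.0225  0.0275 -0.0229]
[ 0.5932 -0.0114  0.0915] [-0.4523  0.1963 -0.0596] [-0.0192  0.0003 -0.0467]
[ 0.5932 -0.0114  0.0915] [0.4682 0.2853 0.5582] [ 0.0233 -0.0032 -0.0129]
[ 0.5932 -0.0115  0.0915] [-0.0385  0.6075 -0.106 ] [0.0011 0.0312 0.0373]
[ 0.5933 -0.0114  0.0915] [ 0.4503 -0.6856 -0.5765] [0.0337 0.0418 0.0123]
[ 0.5932 -0.0115  0.0916] [-0.5585  0.0852  0.783 ] [ 0.0035 -0.022   0.0054]
```

jog_arm([
  {"xyz": [0,0,0.02],"twist": [0,0,0],"grip": 1},
  {"xyz": [0,0,0.02],"twist": [0,0,0],"grip": 1},
])

```text
clock: 4.9
position: [0.5931, -0.0114, 0.0902]
ee_rot: [3.117, 0.396, -0.0]
force: [-0.5, -0.4, 0.5]
width: 0.006
```

jog_arm([
  {"xyz": [0,0,0.02],"twist": [0,0,0],"grip": 1},
  {"xyz": [0,0,0.02],"twist": [0,0,0],"grip": 1},
])

```text
clock: 5.15
position: [0.5931, -0.0115, 0.089]
ee_rot: [3.117, 0.396, -0.0]
force: [0.0, 0.1, 0.3]
width: 0.004
```

Run:
```python
from h import *
s=arm.observe();print(s['position'],s['force'],s['joint_efforts'])
w=arm.get_image('wrist');t=arm.get_image('top');sc=arm.get_image('scene')
f=lambda i:cv2.resize(i,(400,300),interpolation=2)
cv2.imwrite('pics/s4.png',np.vstack([np.hstack([f(w[160:265,185:325]),f(sc[135:240,185:325])]),np.hstack([f(t[135:255,180:340]),f(w)])]))
```

```text
[ 0.5931 -0.0115  0.089 ] [0.0164 0.148  0.33  ] [ -0.0114 -67.3036  -5.1206 -26.3304  -0.0077  -0.1072  -0.0067]
```

View pics/s4.png

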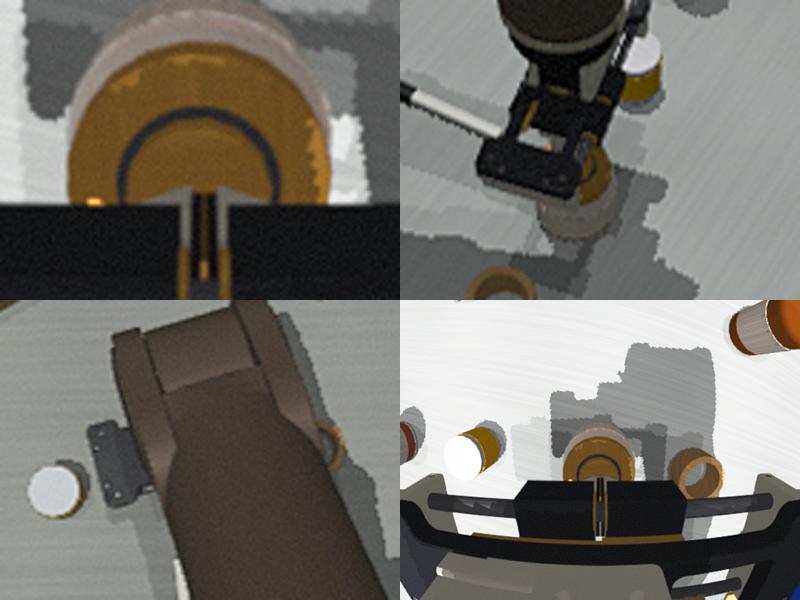

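The fingertips at wrist crop (205,195) are over the button with no contact force, so the shut fingertips stand higher than the nominal value. I keep descending in 1.5 mm steps, watching for about 3 N.

jog_arm([
  {"xyz": [0,0,0.025],"twist": [0,0,0],"grip": 1},
  {"xyz": [0,0,0.025],"twist": [0,0,0],"grip": 1},
])

```text
clock: 5.55
position: [0.5931, -0.0115, 0.0875]
ee_rot: [3.117, 0.396, -0.0]
force: [-1.0, 0.0, 0.0]
width: 0.006
```

jog_arm([
  {"xyz": [0,0,0.025],"twist": [0,0,0],"grip": 1},
  {"xyz": [0,0,0.025],"twist": [0,0,0],"grip": 1},
])

```text
clock: 5.8
position: [0.5931, -0.0115, 0.0859]
ee_rot: [3.117, 0.396, -0.0]
force: [-0.4, 0.1, 0.9]
width: 0.003
```

jog_arm([
  {"xyz": [0,0,0.025],"twist": [0,0,0],"grip": 1},
  {"xyz": [0,0,0.025],"twist": [0,0,0],"grip": 1},
])

```text
clock: 6.05
position: [0.5931, -0.0115, 0.0845]
ee_rot: [3.116, 0.396, -0.0]
force: [0.3, -0.6, 0.2]
width: 0.008
```

jog_arm([
  {"xyz": [0,0,0.025],"twist": [0,0,0],"grip": 1},
  {"xyz": [0,0,0.025],"twist": [0,0,0],"grip": 1},
])

```text
clock: 6.3
position: [0.5931, -0.0114, 0.083]
ee_rot: [-3.117, -0.396, 0.0]
force: [0.1, -0.3, -0.4]
width: 0.004
```

Run:
```python
from h import *
a=[]
for i in range(5):
    w=arm.get_image('wrist');s=arm.observe();a.append(np.r_[s['position'],s['force']])
print(np.mean(a,0),s['joint_efforts'],s['width'])
sc=arm.get_image('scene')
f=lambda i:cv2.resize(i,(400,400),interpolation=2)
cv2.imwrite('pics/s5.png',np.hstack([f(w[175:265,210:300]),f(sc[150:230,205:285])]))
```

```text
[ 0.5932 -0.0115  0.0831 -0.422  -0.0193  0.1126] [ -0.0011 -67.5472  -5.1382 -26.0484  -0.0139  -0.0799   0.    ] 0.005010693828677016
```

View pics/s5.png

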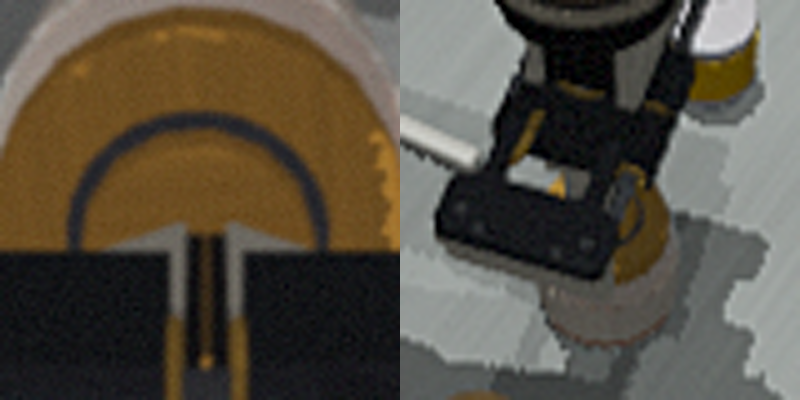

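The button still looks popped up: its top-edge arc is at crop (200,150) inside the ring, whose top is at (200,115). So there is still no contact, and I continue down.

jog_arm([
  {"xyz": [0,0,0.025],"twist": [0,0,0],"grip": 1},
  {"xyz": [0,0,0.025],"twist": [0,0,0],"grip": 1},
])

```text
clock: 6.85
position: [0.5931, -0.0115, 0.0815]
ee_rot: [3.117, 0.396, -0.0]
force: [0.2, 0.7, -0.1]
width: 0.001
```

jog_arm([
  {"xyz": [0,0,0.025],"twist": [0,0,0],"grip": 1},
  {"xyz": [0,0,0.025],"twist": [0,0,0],"grip": 1},
])

```text
clock: 7.1
position: [0.5931, -0.0115, 0.08]
ee_rot: [3.117, 0.396, -0.0]
force: [-0.8, -0.3, -0.9]
width: 0.007
```

jog_arm([
  {"xyz": [0,0,0.025],"twist": [0,0,0],"grip": 1},
  {"xyz": [0,0,0.025],"twist": [0,0,0],"grip": 1},
])

```text
clock: 7.35
position: [0.5932, -0.0115, 0.0785]
ee_rot: [3.117, 0.396, -0.0]
force: [0.2, 0.4, 0.5]
width: 0.004
```

No contact yet. The wrist geometry (finger front edge at row 226) suggests the shut fingertips sit well behind the stated point, so I carry on, guarded by force.

jog_arm([
  {"xyz": [0,0,0.025],"twist": [0,0,0],"grip": 1},
  {"xyz": [0,0,0.035],"twist": [0,0,0],"grip": 1},
])

```text
clock: 7.6
position: [0.5932, -0.0115, 0.0764]
ee_rot: [3.117, 0.396, -0.0]
force: [0.1, 0.1, -0.4]
width: 0.007
```

jog_arm([
  {"xyz": [0,0,0.025],"twist": [0,0,0],"grip": 1},
  {"xyz": [0,0,0.035],"twist": [0,0,0],"grip": 1},
])

```text
clock: 7.85
position: [0.5932, -0.0115, 0.0743]
ee_rot: [3.117, 0.396, -0.0]
force: [0.5, 0.2, -0.8]
width: 0.006
```

jog_arm([
  {"xyz": [0,0,0.02],"twist": [0,0,0],"grip": 1},
  {"xyz": [0,0,0.03],"twist": [0,0,0],"grip": 1},
])

```text
clock: 8.1
position: [0.5932, -0.0115, 0.0725]
ee_rot: [3.117, 0.396, -0.0]
force: [-0.8, 0.6, 0.1]
width: -0.0
```

jog_arm([
  {"xyz": [0,0,0.02],"twist": [0,0,0],"grip": 1},
  {"xyz": [0,0,0.03],"twist": [0,0,0],"grip": 1},
])

```text
clock: 8.35
position: [0.5932, -0.0115, 0.0708]
ee_rot: [3.117, 0.396, -0.0]
force: [-0.3, -0.2, -0.6]
width: 0.002
```

Run:
```python
from h import *
a=[]
for i in range(4):
    w=arm.get_image('wrist');s=arm.observe();a.append(np.r_[s['position'],s['force']])
print(s['clock'],np.mean(a,0),s['joint_efforts'],s['joints'])
sc=arm.get_image('scene')
f=lambda i:cv2.resize(i,(400,400),interpolation=2)
cv2.imwrite('pics/s6.png',np.hstack([f(w[175:265,210:300]),f(sc[110:230,185:305])]))
```

```text
8.55 [ 0.5932 -0.0115  0.0708  0.2129 -0.2666 -0.2236] [ -0.0015 -68.0234  -5.1705 -25.4366  -0.012   -0.0813  -0.001 ] [ 0.1649  0.5526 -0.3373  1.7793  0.2336  0.8489 -1.5992]
```

View pics/s6.png

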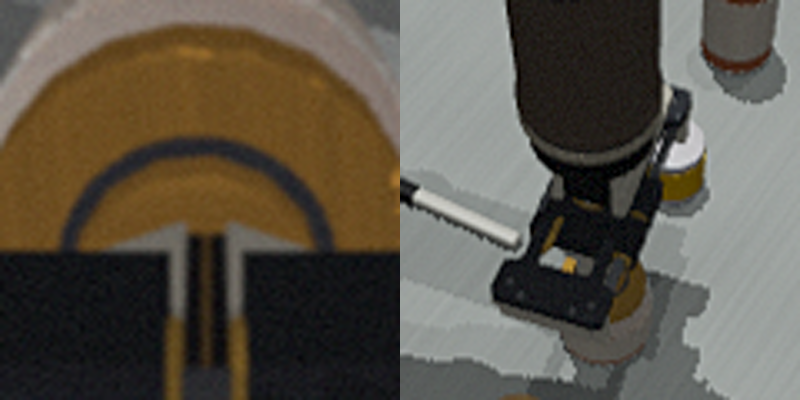

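The ring size agrees with the nominal camera height, and the visible finger front (row 226) then lies about 5 mm above the button. That explains the missing contact, and I go on in small steps.

jog_arm([
  {"xyz": [0,0,0.02],"twist": [0,0,0],"grip": 1},
  {"xyz": [0,0,0.03],"twist": [0,0,0],"grip": 1},
])

```text
clock: 8.85
position: [0.5932, -0.0115, 0.0689]
ee_rot: [3.116, 0.396, -0.0]
force: [0.2, 0.2, 0.4]
width: 0.004
```

jog_arm([
  {"xyz": [0,0,0.02],"twist": [0,0,0],"grip": 1},
  {"xyz": [0,0,0.03],"twist": [0,0,0],"grip": 1},
])

```text
clock: 9.1
position: [0.5933, -0.0115, 0.0674]
ee_rot: [3.116, 0.396, 0.0]
force: [-1.0, -0.5, 2.7]
width: 0.004
```

jog_arm([
  {"xyz": [0,0,0.02],"twist": [0,0,0],"grip": 1},
  {"xyz": [0,0,0.03],"twist": [0,0,0],"grip": 1},
])

```text
clock: 9.35
position: [0.5933, -0.0115, 0.0654]
ee_rot: [3.116, 0.396, 0.0]
force: [-1.2, -0.1, 2.9]
width: 0.006
```

Contact: the force holds at about 3 N from TCP z of about 0.068, so the effective tip stands about 20 mm behind the TCP. I press on until the force rises, at about z 0.062.

jog_arm([
  {"xyz": [0,0,0.02],"twist": [0,0,0],"grip": 1},
  {"xyz": [0,0,0.04],"twist": [0,0,0],"grip": 1},
  {"xyz": [0,0,0.04],"twist": [0,0,0],"grip": 1},
])

```text
clock: 9.72
position: [0.5933, -0.0115, 0.0628]
ee_rot: [3.117, 0.396, 0.0]
force: [-0.1, -0.0, 0.7]
width: 0.003
```

jog_arm([
  {"xyz": [0,0,0.015],"twist": [0,0,0],"grip": 1},
  {"xyz": [0,0,0.015],"twist": [0,0,0],"grip": 1},
])

```text
clock: 9.98
position: [0.5933, -0.0115, 0.0622]
ee_rot: [3.117, 0.396, 0.0]
force: [-0.2, -0.2, 4.7]
width: 0.004
```

jog_arm([
  {"xyz": [0,0,0.01],"twist": [0,0,0],"grip": 1},
  {"xyz": [0,0,0.01],"twist": [0,0,0],"grip": 1},
])

```text
clock: 10.22
position: [0.5933, -0.0115, 0.0617]
ee_rot: [3.116, 0.396, 0.0]
force: [-1.6, -0.6, 5.6]
width: 0.006
```

jog_arm([
  {"xyz": [0,0,0.01],"twist": [0,0,0],"grip": 1},
  {"xyz": [0,0,0.01],"twist": [0,0,0],"grip": 1},
])

```text
clock: 10.48
position: [0.5933, -0.0114, 0.0612]
ee_rot: [3.116, 0.396, 0.0]
force: [-2.7, 0.4, 6.8]
width: 0.002
```

The force now rises springily (4.7, 5.6, 6.8 N), so the short button is fully in, at TCP z of about 0.0624. I lift and go to the middle jar, where full-in should be at TCP z of about 0.097.

jog_arm([
  {"xyz": [0,0,-0.15],"twist": [0,0,0],"grip": 1},
  {"xyz": [0,0,-0.9],"twist": [0,0,0],"grip": 1},
  {"xyz": [0,0,-1.7],"twist": [0,0,0],"grip": 1},
  {"xyz": [-0.3,0.48,-1.8],"twist": [0,0,0],"grip": 1},
  {"xyz": [-0.75,1.2,-1.8],"twist": [0,0,0],"grip": 1},
])

```text
clock: 11.1
position: [0.5684, -0.0915, 0.1704]
ee_rot: [-3.116, -0.401, -0.004]
force: [1.0, -0.7, 0.1]
width: 0.007
```

jog_arm([
  {"xyz": [-0.5,0.8,0],"twist": [0,0,0],"grip": 1},
  {"xyz": [-1.0,1.6,0],"twist": [0,0,0],"grip": 1},
  {"xyz": [-1.5,2.4,0],"twist": [0,0,0],"grip": 1},
  {"xyz": [-1.87,3.01,0],"twist": [0,0,0],"grip": 1},
  {"xyz": [-1.87,3.01,0],"twist": [0,0,0],"grip": 1},
])

```text
clock: 11.72
position: [0.502, -0.2999, 0.1688]
ee_rot: [3.116, 0.385, -0.002]
force: [0.9, 0.5, 0.7]
width: 0.003
```

Run:
```python
from h import *
s=arm.observe();print(s['clock'],s['position'],s['ee_rot'],s['force'])
w=arm.get_image('wrist');sc=arm.get_image('scene');t=arm.get_image('top')
for n,i in(('w',w),('sc',sc),('t',t)):cv2.imwrite(f'pics/m_{n}.png',i)
f=lambda i:cv2.resize(i,(390,290),interpolation=2)
cv2.imwrite('pics/m.png',np.hstack([f(w[120:264,160:352]),f(sc[165:225,205:285])]))
for n,uv,im,z in(('scene',(245,194),sc,.08),('top',(260,196),t,.08)):
    m=brass(im,uv);cs=max(cv2.findContours(m,0,1)[0],key=cv2.contourArea);e=cv2.fitEllipse(cv2.convexHull(cs));print(n,e[0],e[1],plane(n,e[0],z))
```

```text
11.725 [ 0.502  -0.2999  0.1688] [ 3.1164  0.3851 -0.0023] [0.9221 0.4838 0.713 ]
scene (245.18206787109375, 193.33399963378906) (22.106216430664062, 25.64738655090332) [ 0.5927 -0.0126  0.08  ]
top (259.4178466796875, 196.03750610351562) (25.44402313232422, 25.716487884521484) [ 0.5919 -0.011   0.08  ]
```

View pics/m.png

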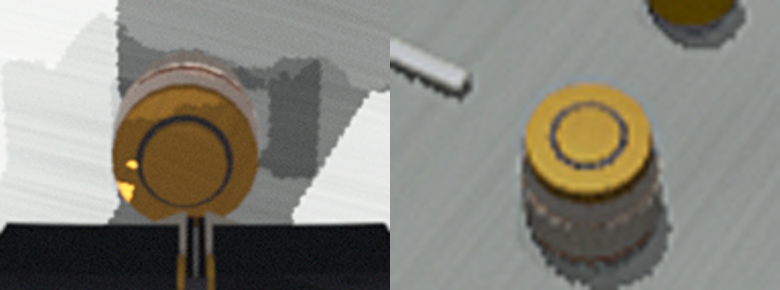

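The short button is now flush: in the scene crop the ring shows all round at (588,135), and the lid's pixel position is unchanged to 0.1 px. In the wrist crop the middle button is at (187,163), full-image (252.1,200.3).

Run:
```python
from h import *
s=arm.observe();print(s['clock'],s['position'],s['ee_rot'])
print(wray((252.1,200.3),[.502,-.2999,.1688],[3.1164,.3851,-.0023],.1225))
d=np.array([.504,-.2955,.1])-s['position'];print(R.from_rotvec(s['ee_rot']).as_matrix().T@d/.06)
```

```text
11.875 [ 0.5046 -0.2941  0.169 ] [-3.1155 -0.3976 -0.0006]
[ 0.5054 -0.2956  0.1225]
[-0.0162  0.0212  1.1502]
```

jog_arm([
  {"xyz": [0,0.02,0.5],"twist": [0,0,0],"grip": 1},
  {"xyz": [0,0.02,0.9],"twist": [0,0,0],"grip": 1},
  {"xyz": [0,0.02,1.0],"twist": [0,0,0],"grip": 1},
  {"xyz": [0,0.02,1.05],"twist": [0,0,0],"grip": 1},
  {"xyz": [0,0.02,1.05],"twist": [0,0,0],"grip": 1},
])

```text
clock: 12.5
position: [0.5052, -0.2963, 0.1067]
ee_rot: [3.116, 0.397, 0.002]
force: [-0.1, 1.0, -0.2]
width: 0.004
```

jog_arm([
  {"xyz": [0,0,0.025],"twist": [0,0,0],"grip": 1},
  {"xyz": [0,0,0.05],"twist": [0,0,0],"grip": 1},
  {"xyz": [0,0,0.075],"twist": [0,0,0],"grip": 1},
  {"xyz": [0,0,0.085],"twist": [0,0,0],"grip": 1},
  {"xyz": [0,0,0.085],"twist": [0,0,0],"grip": 1},
])

```text
clock: 13.12
position: [0.5046, -0.2966, 0.101]
ee_rot: [3.116, 0.396, 0.0]
force: [0.1, -1.1, 2.3]
width: 0.005
```

Contact as predicted (2.3 N at z 0.101). I press on.

jog_arm([
  {"xyz": [0,0,0.02],"twist": [0,0,0],"grip": 1},
  {"xyz": [0,0,0.04],"twist": [0,0,0],"grip": 1},
  {"xyz": [0,0,0.06],"twist": [0,0,0],"grip": 1},
  {"xyz": [0,0,0.06],"twist": [0,0,0],"grip": 1},
])

```text
clock: 13.62
position: [0.5046, -0.2966, 0.0973]
ee_rot: [3.116, 0.396, 0.0]
force: [0.2, -0.4, 4.5]
width: 0.004
```

jog_arm([
  {"xyz": [0,0,0.01],"twist": [0,0,0],"grip": 1},
  {"xyz": [0,0,0.01],"twist": [0,0,0],"grip": 1},
])

```text
clock: 13.88
position: [0.5046, -0.2966, 0.0968]
ee_rot: [3.116, 0.396, 0.0]
force: [-0.8, -1.3, 5.6]
width: 0.005
```

jog_arm([
  {"xyz": [0,0,0.01],"twist": [0,0,0],"grip": 1},
  {"xyz": [0,0,0.01],"twist": [0,0,0],"grip": 1},
])

```text
clock: 14.12
position: [0.5047, -0.2966, 0.0964]
ee_rot: [3.116, 0.396, 0.001]
force: [-1.2, -0.3, 6.4]
width: 0.004
```

It rises springily to 6.4 N, so the middle button is fully in. I lift and go to the tall jar.

jog_arm([
  {"xyz": [0,0,-0.15],"twist": [0,0,0],"grip": 1},
  {"xyz": [0,0,-0.9],"twist": [0,0,0],"grip": 1},
  {"xyz": [0,0,-1.75],"twist": [0,0,0],"grip": 1},
  {"xyz": [0.15,-0.47,-2.2],"twist": [0,0,0],"grip": 1},
  {"xyz": [0.39,-1.27,-2.2],"twist": [0,0,0],"grip": 1},
])

```text
clock: 14.75
position: [0.5089, -0.2178, 0.2305]
ee_rot: [3.115, 0.39, 0.005]
force: [0.7, 1.4, -0.5]
width: 0.004
```

jog_arm([
  {"xyz": [0.25,-0.8,0],"twist": [0,0,0],"grip": 1},
  {"xyz": [0.5,-1.6,0],"twist": [0,0,0],"grip": 1},
  {"xyz": [0.75,-2.4,0],"twist": [0,0,0],"grip": 1},
  {"xyz": [1.0,-3.2,0],"twist": [0,0,0],"grip": 1},
  {"xyz": [1.25,-4.0,0],"twist": [0,0,0],"grip": 1},
])

```text
clock: 15.38
position: [0.5201, 0.0358, 0.2281]
ee_rot: [3.116, 0.396, -0.001]
force: [1.1, 0.5, 0.9]
width: 0.006
```

jog_arm([
  {"xyz": [0.25,-0.8,0],"twist": [0,0,0],"grip": 1},
  {"xyz": [0.5,-1.6,0],"twist": [0,0,0],"grip": 1},
  {"xyz": [0.75,-2.4,0],"twist": [0,0,0],"grip": 1},
  {"xyz": [1.0,-3.2,0],"twist": [0,0,0],"grip": 1},
  {"xyz": [1.25,-4.0,0],"twist": [0,0,0],"grip": 1},
])

```text
clock: 16.0
position: [0.5329, 0.2867, 0.228]
ee_rot: [3.116, 0.396, -0.001]
force: [0.6, 0.2, 1.3]
width: 0.002
```

jog_arm([
  {"xyz": [0,0,0],"twist": [0,0,0],"grip": 1},
  {"xyz": [0,0,0],"twist": [0,0,0],"grip": 1},
])

```text
clock: 16.25
position: [0.533, 0.2848, 0.2276]
ee_rot: [3.115, 0.396, -0.002]
force: [1.2, -1.1, -1.2]
width: 0.004
```

Run:
```python
from h import *
s=arm.observe();print(s['clock'],s['position'],s['ee_rot'],s['force'],s['joints'])
w=arm.get_image('wrist');sc=arm.get_image('scene');t=arm.get_image('top')
f=lambda i:cv2.resize(i,(390,290),interpolation=2)
cv2.imwrite('pics/t.png',np.hstack([f(w[120:264,160:352]),f(sc[235:295,95:175])]))
for n,uv,im,z in(('scene',(137,265),sc,.115),('top',(380,228),t,.115)):
    m=brass(im,uv);cs=max(cv2.findContours(m,0,1)[0],key=cv2.contourArea);e=cv2.fitEllipse(cv2.convexHull(cs));print(n,e[0],e[1],plane(n,e[0],z))
d=np.array([.5333,.2855,.15])-s['position'];print(R.from_rotvec(s['ee_rot']).as_matrix().T@d/.06)
```

```text
16.25 [0.533  0.2848 0.2276] [ 3.1155  0.3964 -0.0016] [ 1.1566 -1.0591 -1.2481] [-0.2267  0.4393 -0.5113  1.5621  0.2254  1.2007 -2.0973]
scene (134.35362243652344, 263.6509704589844) (24.581871032714844, 29.69382667541504) [ 0.505  -0.2964  0.115 ]
top (380.38433837890625, 228.3927764892578) (24.361961364746094, 25.153879165649414) [ 0.504  -0.2946  0.115 ]
[ 0.0097 -0.0105  1.2941]
```

View pics/t.png

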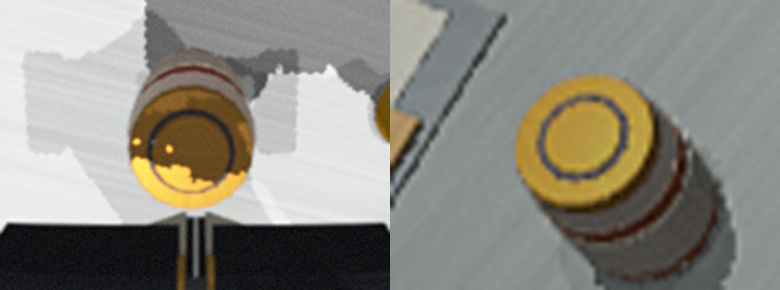

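The middle button is down (ring all round at (583,137) in the scene crop) and its jar is unmoved. The tall button at wrist crop (192,152) is lined up within about 2 mm. I descend.

jog_arm([
  {"xyz": [0.02,0,0.6],"twist": [0,0,0],"grip": 1},
  {"xyz": [0.02,0,1.15],"twist": [0,0,0],"grip": 1},
  {"xyz": [0.02,0,1.35],"twist": [0,0,0],"grip": 1},
  {"xyz": [0.02,0,1.43],"twist": [0,0,0],"grip": 1},
  {"xyz": [0.02,0,1.43],"twist": [0,0,0],"grip": 1},
])

```text
clock: 17.02
position: [0.535, 0.2858, 0.1431]
ee_rot: [-3.116, -0.395, -0.002]
force: [-0.7, -0.3, 0.7]
width: 0.002
```

jog_arm([
  {"xyz": [0,0,0.025],"twist": [0,0,0],"grip": 1},
  {"xyz": [0,0,0.05],"twist": [0,0,0],"grip": 1},
  {"xyz": [0,0,0.075],"twist": [0,0,0],"grip": 1},
  {"xyz": [0,0,0.09],"twist": [0,0,0],"grip": 1},
  {"xyz": [0,0,0.09],"twist": [0,0,0],"grip": 1},
])

```text
clock: 17.65
position: [0.5346, 0.2858, 0.137]
ee_rot: [-3.116, -0.396, -0.001]
force: [-0.2, -0.7, 2.6]
width: 0.004
```

jog_arm([
  {"xyz": [0,0,0.02],"twist": [0,0,0],"grip": 1},
  {"xyz": [0,0,0.04],"twist": [0,0,0],"grip": 1},
  {"xyz": [0,0,0.06],"twist": [0,0,0],"grip": 1},
  {"xyz": [0,0,0.075],"twist": [0,0,0],"grip": 1},
  {"xyz": [0,0,0.075],"twist": [0,0,0],"grip": 1},
])

```text
clock: 18.27
position: [0.5346, 0.2858, 0.1324]
ee_rot: [-3.116, -0.396, -0.0]
force: [-0.5, 0.8, 4.5]
width: 0.007
```

jog_arm([
  {"xyz": [0,0,0.01],"twist": [0,0,0],"grip": 1},
  {"xyz": [0,0,0.01],"twist": [0,0,0],"grip": 1},
])

```text
clock: 18.52
position: [0.5346, 0.2858, 0.1319]
ee_rot: [-3.116, -0.396, -0.001]
force: [-0.6, -0.5, 5.6]
width: 0.003
```

jog_arm([
  {"xyz": [0,0,0.01],"twist": [0,0,0],"grip": 1},
  {"xyz": [0,0,0.01],"twist": [0,0,0],"grip": 1},
])

```text
clock: 18.77
position: [0.5346, 0.2858, 0.1314]
ee_rot: [-3.116, -0.396, -0.001]
force: [-0.0, -1.0, 6.5]
width: 0.005
```

jog_arm([
  {"xyz": [0,0,-0.15],"twist": [0,0,0],"grip": 1},
  {"xyz": [0,0,-0.9],"twist": [0,0,0],"grip": 1},
  {"xyz": [0,0,-1.7],"twist": [0,0,0],"grip": 1},
  {"xyz": [-0.7,0.4,-1.9],"twist": [0,0,0],"grip": 1},
  {"xyz": [-1.4,0.8,-1.9],"twist": [0,0,0],"grip": 1},
])

```text
clock: 19.4
position: [0.4646, 0.218, 0.2462]
ee_rot: [-3.116, -0.397, -0.002]
force: [0.2, 0.2, 0.0]
width: 0.005
```

jog_arm([
  {"xyz": [-0.5,0.5,0],"twist": [0,0,0],"grip": 1},
  {"xyz": [-1.0,1.0,0],"twist": [0,0,0],"grip": 1},
  {"xyz": [-1.0,1.5,0],"twist": [0,0,0],"grip": 1},
  {"xyz": [-1.0,1.5,0],"twist": [0,0,0],"grip": 1},
  {"xyz": [-1.0,1.5,0],"twist": [0,0,0],"grip": 1},
])

```text
clock: 20.02
position: [0.4294, 0.1166, 0.2452]
ee_rot: [-3.116, -0.396, 0.0]
force: [0.3, 0.4, 0.0]
width: 0.003
```

Run:
```python
from h import *
s=arm.observe();print(s['clock'],s['position'],s['force'],s['dq'])
sc=arm.get_image('scene');t=arm.get_image('top');t0=cv2.imread('pics/top0.png')
f=lambda i:cv2.resize(i,(390,290),interpolation=2)
cv2.imwrite('pics/e.png',np.vstack([np.hstack([f(sc[60:120,248:328]),f(sc)]),np.hstack([f(t0),f(t)])]))
for k,a,b,z in(('tall',(131,223),(288,89),.15),('short',(260,196),(245,192),.08),('mid',(379,229),(137,265),.115)):
  for n,uv,im in(('top',a,t),('scene',b,sc)):
    m=brass(im,uv);c=cv2.findContours(m,0,1)[0]
    if c:
        e=cv2.fitEllipse(cv2.convexHull(max(c,key=cv2.contourArea)));print(k,n,np.array(e[0]),np.array(e[1]),plane(n,e[0],z))
```

```text
20.025 [0.4294 0.1166 0.2452] [0.3205 0.3882 0.0103] [-0.0132  0.006  -0.0101 -0.0027 -0.0008  0.0002  0.0017]
tall top [129.9195 222.1997] [23.4736 24.4006] [0.5333 0.2859 0.15  ]
tall scene [288.7909  87.8746] [14.8796 20.0506] [0.5338 0.2847 0.15  ]
short top [259.6519 195.8542] [24.7574 25.8682] [ 0.5923 -0.0116  0.08  ]
short scene [245.1907 193.2735] [22.2272 25.5876] [ 0.5926 -0.0124  0.08  ]
mid top [380.4467 228.3813] [24.2759 25.1701] [ 0.504  -0.2947  0.115 ]
mid scene [134.3674 263.6539] [24.6151 29.6473] [ 0.505  -0.2963  0.115 ]
```

View pics/e.png

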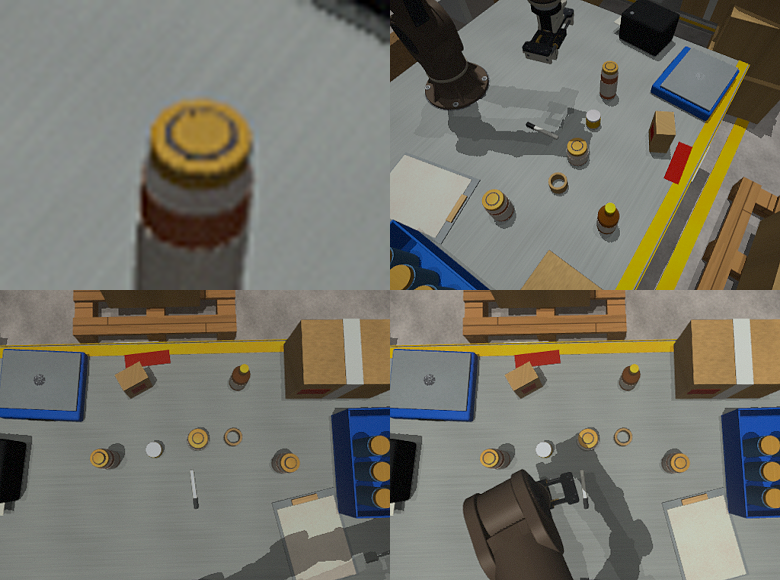

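The last picture shows all three buttons down, with the tall one's ring visible all round at (200,130). The jars and bystanders are where they were, and the arm is clear and still. I hand in.

```bash
python3 -c "
from cell import arm
print(arm.sign_off())"
```

```text
the job is handed in; nothing more can be done
None
```

All three safety buttons are pressed fully in, in the order short, middle, tall, and I handed the job in at about 20 s. I used the shut fingertips for each press.

- **Force:** each button gave way at about 3 N. The force then rose springily to 6.4–6.8 N before I lifted off, which indicates full travel.
- **Last checks:** in the pictures each button lies low with its dark ring visible all round. The jar lids are within about 0.2 px of where they started. The can, tape, bottle, carton and pen look unmoved, though I compared those only by eye. The arm was clear and still, with no contact force.
- **One disagreement:** the shut fingertips met the short button about 31 mm lower than the stated `arm.tips_ahead` (11 mm) implied. They stand about 20 mm behind the TCP instead. I found contact by stepping down slowly while watching the force, then used that offset for the other two jars, where contact came where predicted.
- **Alignment:** wrist-camera centres differed from the triangulated ones by up to about 2 mm, so I shifted the presses by about 1 mm.

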